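# Dispense a bottle cap from the tipping carousel

## Task

Turn the carousel by its knob until the compartment with the solid round screw cap stands in line with the spout, then lift the bar at the back to tip the carousel until the cap slides down the spout into the catch tray. Let the carousel back down level, and leave the ring and the square block in it.

Things in the scene. Friction and masses are not known exactly. Their poses are not given: they have to be found in the camera images.
- cap: The piece to dispense: solid round grey screw cap with closed top, 30 mm across, 18 mm high; origin at the centre of its underside. Lies loose on the carousel's floor, about 72 mm from the axis, in the compartment next to the spout's, on either side. Slippery like the others: slides from some 20 degrees of tipping on, surely by 35.
- ring: Grey plastic ring, 32 mm outside, 17 mm hole, 14 mm high, origin at the centre of its underside; lies in the compartment on the other side of the spout's. Stays in the carousel.
- block: Grey plastic square block 28 x 28 x 18 mm, origin at the centre of its underside; lies at first in the compartment at the spout. Stays in the carousel.
- knob (a point): Middle of the grip bar on the axis of the white carousel wheel (200 mm wide, six equal open compartments). Bar 64 mm along x, 14 mm thick along y, 15 mm up and down from here; z = axis, upright when level. Clear fence around (208 mm wide, top 19 mm below here) has its one gap at the spout; walls' tops 21 mm, floor 49 mm below here. Turns endlessly either way (0.06 N m), stays where left.
- spout (a point): Fixed point under the spout, on the level hinge about which the carousel tips. x along the hinge, z up, -y out of the spout (chute 80 mm wide, floor 9 mm above here). Carousel axis 115 mm along +y. Open steel catch tray on the bench, 170 (x) by 150 mm (y), walls 45 mm (22 below the chute), its centre 98 mm along -y, floor 51 mm below here.
- tip_bar (a point): Middle of the grey round lifting bar behind the carousel: 14 mm thick, 96 mm long along x, 40 mm off the fence, whose top is 29 mm lower. Level: 260 mm along +y and 70 mm above spout. Lifting it (about 5 N) tips the carousel about that hinge, in an arc of radius 269 mm up and towards the spout, to a stop at 43 degrees; let go, it sinks back level by its weight.

How it is judged:
By the outcome, as a careful person would: the job done as asked, in the order asked, and still so for the second after the job is handed in, with the robot touching nothing.
It also fails if it takes over 51 s, if anything falls off the work surface, if the arm or the gripper's body presses on something with over 40 N, if the wrist force passes 120 N, or if a joint passes its speed limit or range.

## Robot

A 6-joint arm with a two-finger parallel gripper is mounted at the origin on the work surface. World frame = base frame: x ahead of the robot, y to its left, z up, the work surface at z = 0. Lengths are in mm, angles in rad, forces in N, time in s.
With the tool pointing down it reaches from about 275 to 750 mm from the base axis. Payload 10.2 kg.
Tool frame: the origin (TCP) lies at the very end of the fingers, on their centre line; the grasp point (between the pads) lies 19 mm behind it (ctrl.grip_depth is the distance from the TCP to the grasp point, in mm); z points along the fingers, x is the direction in which the jaws open and shut, and the axes are right-handed (so a half turn about z gives the same grasp; the last joint's range is limited). The gripper opens to 85 mm and grips with 20 to 120 N. Pads are 22 mm wide; open, the fingers measure 114 mm over their backs; the gripper's body (76 mm by 85 mm) begins 54 mm behind the grasp point. The pads swing forward as they close: fully open they stand 13 mm farther back than shut.
Start: joints at [1.087, 0.313, 1.498, -0, 1.331, -0.223], TCP at [135.386, 507.249, 231.294] pointing down, gripper open.
Joint ranges: [-2.94, 2.94], [-0.97, 2.17], [0.19, 2.56], [-1.23, 4.37], [0.02, 3.11], [-2.88, 2.88]. Speed limits (rad/s): [2.39, 2.39, 3.01, 3.14, 3.14, 3.14].

## Interface

Orientations are given as a unit quaternion [w, x, y, z].
In Python, from rig import ctrl gives the robot as it stands.
- The arm moves only by the tool play_rows, never from a script. Its argument "motion" is a list of rows, each a list of 2 entries, a list of its own where there are three numbers: the shift along the tool's x, y, z in mm, then the turn, a rotation vector about the tool's x, y, z in degrees. A call has 1 to 20 rows; each row shifts and turns the commanded pose from where the row before left it, along the tool's axes as they then stand; what a row does not reach is not made up. A row lasts 1/12 s, in which the tool goes at most 41.7 mm and 7.16 degrees, less where a joint would pass 70% of its speed; a pose out of reach is approached as far as the arm can. A call with a gripper value outside its range is refused whole. "fingers" is the finger opening in mm, from 0 to 85.4, set as the call begins (left out, the last holds). The fingers move at their own pace and stop on an object; "squeeze" is the grip in N (left out, the last holds). Time passes only in rows, so rows that do not move let the fingers close. It gives the time, the measured TCP pose, the force and the opening at its end, in the units of the state.
- ctrl.sense(): the state, without advancing time (a new reading comes with each control period).
- ctrl.capture(name): name is "scene" or "top" or "wrist"; returns the picture (384x512x3 uint8, red, green, blue); there is no depth.
- ctrl.get_calibration(name): a dict with "K" (3x3 intrinsics, pixels), "R" (3x3) and "t" (3): a world point X has camera coordinates R X + t; the wrist camera has in their place "tool_from_camera" (4x4, takes a point from camera to tool coordinates, whose origin is the TCP and whose axes are the tool frame's). Camera axes: x right, y down, z forward; pixel columns grow to the right and rows downward; lengths in mm; the calibration is good to about 2 mm. A picture is of the moment at which its call begins: read the wrist's pose just before it. get_calibration takes no time and is no camera call.
- ctrl.finish_job(): hands the job in, once; it reports no verdict.
Trained networks look in the newest picture that a camera, given by its name, has taken for a name from the list of things; names that differ only in an ending like _2 or _b are one class to them, and where a whole thing is asked for, a point or a joint stands for the part that bears it (a point fixed in the world has none). Each returns a list of dicts, best first, with "p" (0 to 1); they miss things now and then, are a little off and sometimes report something else, mostly with a low value. They report only what shows in the picture. A call takes as long as a camera call.
- ctrl.spot_in(camera, name): "position" ([column, row] as shares, 0 to 1, of the picture: columns of its width, rows of its height, amid what is visible of it).
The state is a dict: "time_s": time; "joints": joint angles; "dq": joint speeds; "tau": joint torques, N m; "eef_pos": TCP position; "ee_rot": TCP orientation; "force": force on the tool from outside, world axes, zero at the start; "wrist_torque": the same for the moment, N m; "grip_width": opening from 0.0 (shut) to 1.0 (fully open).
Only numpy, scipy, OpenCV 4.12 (cv2) and the standard library are available. Lean on these libraries where they do the work, as an engineer would, in place of code of your own. Each camera call takes 0.05 s, during which the arm holds its last target. There are 200 camera calls.

## Working session

There is one attempt and no reset: what is moved stays moved. The work goes in short steps, Python scripts to look and compute and a tool call to move; the robot and the scene stay as the last step left them, time stands still between calls to the robot, and variables do not carry over. Pictures are saved under pics/ and viewed, about 8 in all and at most 12, crops included, and the job is handed in when it is done.

Besides the shell and the picture viewer there is one more tool, called after ">>>" as name(argument=value, ...), one argument or row to a line, values as JSON. play_rows: Moves the arm, as the interface text tells. Its arguments: {"type":"object","properties":{"motion":{"type":"array"},"fingers":{"type":"number"},"squeeze":{"type":"number"}},"required":["motion"]}

```bash
mkdir -p pics; ls
cat > h.py <<'E'
import numpy as np, cv2
from rig import ctrl
from scipy.spatial.transform import Rotation as Ro
def save(c,n,crop=None):
    im=ctrl.capture(c); cv2.imwrite('pics/'+n,im[:,:,::-1]); return im
def spots(c,names):
    for n in names:
        print(c,n,[(round(d['p'],2),[round(d['position'][0]*512,1),round(d['position'][1]*384,1)]) for d in ctrl.spot_in(c,n)[:3]])
def ray(c,px):
    k=ctrl.get_calibration(c);K,R,t=map(np.array,(k['K'],k['R'],k['t']))
    d=R.T@np.linalg.inv(K)@[px[0],px[1],1]; return -R.T@t,d/np.linalg.norm(d)
def atz(c,px,z):
    o,d=ray(c,px); return o+d*(z-o[2])/d[2]
def tri(rs):
    A=0;b=0
    for o,d in rs:
        P=np.eye(3)-np.outer(d,d);A=A+P;b=b+P@o
    return np.linalg.solve(A,b)
def proj(c,X):
    k=ctrl.get_calibration(c);K,R,t=map(np.array,(k['K'],k['R'],k['t']))
    p=K@(R@np.array(X)+t); return p[:2]/p[2]
E
python3 - <<'E'
from h import *
a=save('scene','s1.png');b=save('top','t1.png')
cv2.imwrite('pics/both.png',cv2.resize(np.vstack([a,b])[:,:,::-1],None,fx=.78,fy=.78))
for c in('scene','top'): spots(c,['cap','ring','block','knob','tip_bar','spout'])
for c in('scene','top'):
    o,d=ray(c,(256,192));print(c,o.round(),d.round(2),ctrl.get_calibration(c)['K'])
print(ctrl.sense())
E
```

```text
pics
scene cap [(0.59, [221.0, 200.9]), (0.57, [260.8, 195.7])]
scene ring []
scene block [(0.44, [228.5, 176.1])]
scene knob [(0.65, [259.0, 196.9])]
scene tip_bar [(0.74, [260.9, 195.0])]
scene spout []
top cap [(0.55, [288.0, 183.3])]
top ring [(0.52, [272.5, 256.4])]
top block [(0.57, [306.1, 226.7])]
top knob [(0.72, [257.5, 214.5])]
top tip_bar [(0.87, [257.5, 216.1])]
top spout []
scene [1001.  262.  585.] [-0.67 -0.26 -0.69] [[370.01759619   0.         251.08768055]
 [  0.         370.01759619 190.60426683]
 [  0.           0.           1.        ]]
top [524. 111. 787.] [ 0.03 -0.05 -1.  ] [[450.0753633    0.         258.91337713]
 [  0.         450.0753633  186.42711993]
 [  0.           0.           1.        ]]
{'time_s': 0.7, 'joints': array([ 1.08663007e+00,  3.12928448e-01,  1.49775663e+00, -5.78807830e-06,
        1.33103285e+00, -2.23379942e-01]), 'dq': array([ 1.36259340e-03, -5.73149745e-04, -9.23422215e-04, -1.00879723e-03,
        1.80967859e-04, -5.57774995e-05]), 'tau': array([-9.31810173e-04, -4.12112081e+01, -2.59864533e+01, -2.96710368e-04,
        6.84242150e-04,  5.93171592e-06]), 'eef_pos': array([135.35811111, 507.22658226, 231.25827253]), 'ee_rot': array([ 2.87571735e-05,  7.93044460e-01,  6.09163756e-01, -5.57158036e-05]), 'force': array([-0.25798098, -0.27328459,  0.2246222 ]), 'wrist_torque': array([-0.02983408, -0.00659292,  0.00246052]), 'grip_width': 0.9990774099202198}
```

View pics/s1.png

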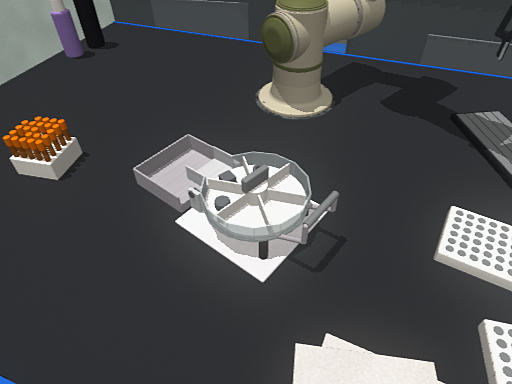

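View pics/t1.png

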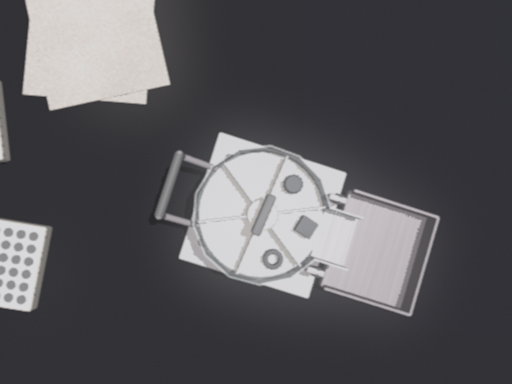

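The top view shows the cap at (292,184), block at (306,227), ring at (272,259), knob at (263,215), tip bar at (170,185), and the tray to the right. I'll zoom in on both views for the heights.

Run:
```python
from h import *
s=cv2.imread('pics/s1.png')[130:280,170:350];t=cv2.imread('pics/t1.png')[130:310,150:350]
cv2.imwrite('pics/z.png',cv2.resize(s,None,fx=4.4,fy=4,interpolation=cv2.INTER_CUBIC)) 
b=tri([ray('top',(263.5,214.5)),ray('scene',(255.5,178.5))]);print('knob',b)
for p in [(320,215),(321,212)]:print('bar',tri([ray('top',(170,185)),ray('scene',p)]))
```

```text
knob [512.51401886  68.29902048 114.62247756]
bar [557.2939514  206.36691953 111.12568141]
bar [556.72826749 206.247013   118.09627381]
```

View pics/z.png

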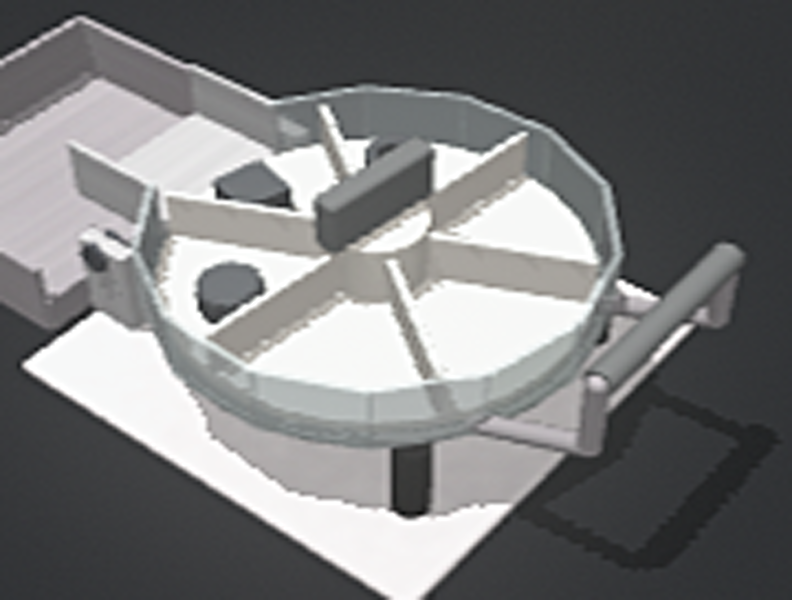

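Run:
```python
from h import *
kn=tri([ray('top',(263.5,214.5)),ray('scene',(255.2,178.8))]);br=tri([ray('top',(170,185)),ray('scene',(321.1,208.5))])
print(kn,br)
y=(br-kn)[:2];print('y len (145)',np.hypot(*y),'ang',np.degrees(np.arctan2(y[1],y[0])))
e=[atz('top',p,122)[:2] for p in((180,154),(160,216))];print('bar ends',e,np.hypot(*(e[1]-e[0])),np.degrees(np.arctan2(*(e[1]-e[0])[::-1])))
e=[atz('top',p,120)[:2] for p in((271,197),(256,233))];print('knob ends',e,np.hypot(*(e[1]-e[0])),np.degrees(np.arctan2(*(e[1]-e[0])[::-1])))
for n,p in dict(cap=(292.5,184),block=(306,227),ring=(272.5,259)).items():
    q=atz('top',p,80)[:2]-kn[:2];print(n,np.hypot(*q),np.degrees(np.arctan2(q[1],q[0])))
for p in [(287,157),(234,271),(225,164),(322,209),(198,219),(297,265)]:
    q=atz('top',p,93)[:2]-kn[:2];print('wall',np.hypot(*q),np.degrees(np.arctan2(q[1],q[0])))
from scipy.spatial.transform import Rotation as R
q=ctrl.sense()['ee_rot'];print(R.from_quat(np.r_[q[1:],q[0]]).as_matrix().round(3))
print(ctrl.get_calibration('wrist'))
```

```text
[512.5855659   67.99247751 113.7948721 ] [556.30307883 205.25054596 126.01699182]
y len (145) 144.05206799472504 ang 72.33301274017744
bar ends [array([602.29375073, 191.12029096]), array([511.2856844 , 219.67828338])] 95.38357861164323 162.57833689851788
knob ends [array([538.69997619,  56.84353347]), array([485.51979232,  79.34146563])] 57.743301850158865 157.06915736288838
cap 67.95905358097392 -45.64722667052217
block 72.47566674968172 -106.37844474932079
ring 71.9543575627766 -166.92721069240105
wall 96.93871324982331 -23.466162091128076
wall 96.7970426475513 153.01126571644534
wall 96.8519115401288 36.52459320397231
wall 93.08802352272495 -85.13849261591896
wall 99.07840234689489 93.86620718962679
wall 94.43474842512416 -145.84922709298186
[[ 0.258  0.966 -0.   ]
 [ 0.966 -0.258 -0.   ]
 [-0.    -0.    -1.   ]]
{'K': array([[297.86619609,   0.        , 253.13696311],
       [  0.        , 297.86619609, 193.54135896],
       [  0.        ,   0.        ,   1.        ]]), 'tool_from_camera': array([[ 9.99998813e-01, -1.20517259e-03, -9.59550931e-04,
         6.07822219e-01],
       [ 1.43637647e-03,  9.54557691e-01,  2.98022735e-01,
        -7.59446283e+01],
       [ 5.56777889e-04, -2.98023760e-01,  9.54558290e-01,
        -1.41598988e+02],
       [ 0.00000000e+00,  0.00000000e+00,  0.00000000e+00,
         1.00000000e+00]])}
```

Cap, block and ring sit at about -46°, -106° and -167° around the axis, and the spout is at -107.6°. The wheel needs about -53° (clockwise seen from above), with the knob bar starting at about -24.5°. I'll move above the knob first.

>>> play_rows(
  motion=[
    [[-18.2,26.5,0],[0,0,0]],
    [[-18.2,26.5,0],[0,0,0]],
    [[-18.2,26.5,0],[0,0,0]],
    [[-18.2,26.5,0],[0,0,0]],
    [[-18.2,26.5,0],[0,0,0]],
    [[-18.2,26.5,0],[0,0,0]],
    [[-18.2,26.5,0],[0,0,0]],
    [[-18.2,26.5,0],[0,0,0]],
    [[-18.2,26.5,0],[0,0,0]],
    [[-18.2,26.5,0],[0,0,0]],
    [[-18.2,26.5,0],[0,0,0]],
    [[-18.2,26.5,0],[0,0,0]],
    [[-18.2,26.5,0],[0,0,0]],
    [[-18.2,26.5,0],[0,0,0]],
    [[-18.2,26.5,0],[0,0,0]],
    [[-18.2,26.5,0],[0,0,0]],
    [[-18.2,26.5,0],[0,0,0]],
    [[-18.2,26.5,0],[0,0,4.5]],
    [[0,0,0],[0,0,5]],
    [[0,0,0],[0,0,0]],
  ],
  fingers=45,
  squeeze=40,
)

```text
time_s: 2.37
eef_pos: [512.3, 66.6, 230.9]
ee_rot: [-0.0, 0.842, 0.539, -0.0]
force: [0.0, 0.7, -0.8]
grip_width: 0.528
```

```bash
cat >> h.py <<'E'
def wray(px,s=None):
    s=s or ctrl.sense();k=ctrl.get_calibration('wrist');T=np.array(k['tool_from_camera']);q=s['ee_rot']
    R=Ro.from_quat(np.r_[q[1:],q[0]]).as_matrix()
    d=R@T[:3,:3]@np.linalg.inv(k['K'])@[px[0],px[1],1];return s['eef_pos']+R@T[:3,3],d/np.linalg.norm(d)
def watz(px,z):
    o,d=wray(px);return o+d*(z-o[2])/d[2]
def yaw():
    q=ctrl.sense()['ee_rot'];R=Ro.from_quat(np.r_[q[1:],q[0]]).as_matrix();return R
E
python3 - <<'E'
from h import *
save('wrist','w1.png');spots('wrist',['knob','cap','tip_bar'])
print(ctrl.sense()['eef_pos'],ctrl.sense()['ee_rot'])
E
```

```text
wrist knob [(0.65, [261.0, 161.8])]
wrist cap [(0.95, [231.6, 236.6])]
wrist tip_bar [(0.72, [260.6, 166.3])]
[511.36810541  68.41727096 231.45704012] [-1.80564500e-06  8.39928472e-01  5.42697116e-01  5.32038031e-05]
```

View pics/w1.png

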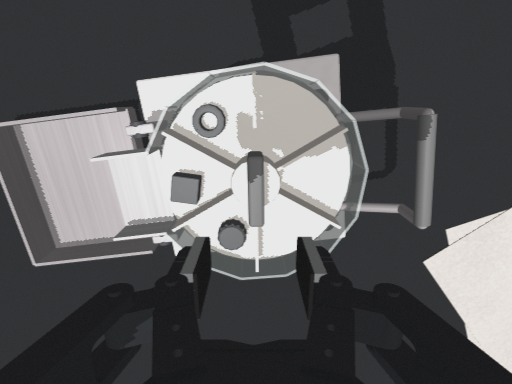

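The wrist view shows the knob bar from (256,152) to (257,226), nearly in line with tool y, the tip bar from (430,115) to (423,225), and the cap at (232,235).

Run:
```python
from h import *
R=yaw();x=R[:2,0];print('x ang',np.degrees(np.arctan2(x[1],x[0])))
def seg(a,b,z):
    a,b=watz(a,z),watz(b,z);m=(a+b)/2;d=(b-a)[:2];print(m.round(1),np.hypot(*d).round(1),np.degrees(np.arctan2(d[1],d[0])).round(1),'tool',(R.T@(m-ctrl.sense()['eef_pos'])).round(1));return m
k=seg((256,152),(257,226),121);b=seg((430.5,115),(423,225),126)
d=(b-k)[:2];print(np.hypot(*d),np.degrees(np.arctan2(d[1],d[0])))
for p in [(257,270),(166,128),(172,228),(254,73),(346,129),(341,219)]:
    q=(watz(p,93)-k)[:2];print('wall',np.hypot(*q).round(),np.degrees(np.arctan2(q[1],q[0])).round(1))
print('bar tri',tri([wray((427,170)),ray('scene',(321.1,208.5)),ray('top',(170,185))]),'knob tri',tri([wray((256.5,188)),ray('top',(263.5,214.5)),ray('scene',(255.2,178.8))]))
print('now bar at top',proj('top',[0,0,0]))
```

```text
x ang 65.73486554066518
[512.6  71.6 121. ] 68.2 -23.4 tool [  3.4  -0.2 110.5]
[556.7 210.2 126. ] 96.2 -18.2 tool [147.9 -16.9 105.5]
145.47418415395654 72.33047581280088
wall 97.0 -23.7
wall 98.0 -146.1
wall 99.0 -84.9
wall 99.0 157.0
wall 97.0 97.2
wall 94.0 41.5
bar tri [555.38295203 207.02140738 126.55226381] knob tri [512.68180311  69.26530595 113.89608413]
now bar at top [300.09046873 514.60454016]
```

>>> play_rows(
  motion=[
    [[0.5,0,25],[0,0,0]],
    [[0.5,0,25],[0,0,0]],
    [[0.5,0,25],[0,0,0]],
    [[0.5,0,25],[0,0,0]],
    [[0,0,20],[0,0,0]],
    [[0,0,12],[0,0,0]],
    [[0,0,0],[0,0,0]],
  ],
)

```text
time_s: 3.15
eef_pos: [512.0, 70.3, 98.5]
ee_rot: [-0.0, 0.84, 0.543, -0.001]
force: [0.8, -0.2, 0.8]
grip_width: 0.529
```

>>> play_rows(
  motion=[
    [[0,0,0],[0,0,0]],
    [[0,0,0],[0,0,0]],
    [[0,0,0],[0,0,0]],
    [[0,0,0],[0,0,0]],
    [[0,0,0],[0,0,0]],
    [[0,0,0],[0,0,0]],
    [[0,0,0],[0,0,0]],
    [[0,0,0],[0,0,0]],
  ],
  fingers=0,
)

```text
time_s: 3.82
eef_pos: [512.2, 68.8, 100.4]
ee_rot: [0.001, 0.84, 0.542, -0.001]
force: [-6.4, -7.9, 9.2]
grip_width: 0.161
```

>>> play_rows(
  motion=[
    [[-1,0,-2],[0,0,0]],
    [[0,0,0],[0,0,2]],
    [[0,0,0],[0,0,4]],
    [[0,0,0],[0,0,4]],
    [[0,0,0],[0,0,4]],
    [[0,0,0],[0,0,4]],
    [[0,0,0],[0,0,4]],
    [[0,0,0],[0,0,4]],
    [[0,0,0],[0,0,4]],
    [[0,0,0],[0,0,4]],
    [[0,0,0],[0,0,4]],
    [[0,0,0],[0,0,4]],
    [[0,0,0],[0,0,4]],
    [[0,0,0],[0,0,4]],
    [[0,0,0],[0,0,3]],
    [[0,0,0],[0,0,1.3]],
    [[0,0,0],[0,0,0]],
    [[0,0,0],[0,0,0]],
  ],
)

```text
time_s: 5.32
eef_pos: [512.5, 68.9, 101.0]
ee_rot: [0.0, 0.995, 0.099, 0.001]
force: [6.9, -1.9, -8.7]
grip_width: 0.155
```

Run:
```python
from h import *
a=save('scene','s2.png');b=save('top','t2.png');w=save('wrist','w2.png')
z=np.hstack([cv2.resize(b[120:320,140:340],(400,400)),cv2.resize(a[130:280,170:350],(400,400))])
cv2.imwrite('pics/z2.png',z[:,:,::-1])
R=yaw();x=R[:2,0];print('x ang',np.degrees(np.arctan2(x[1],x[0])),ctrl.sense()['wrist_torque'],ctrl.sense()['force'],ctrl.sense()['eef_pos'])
```

```text
x ang 11.31814210999451 [-0.00361275 -0.84598783 -0.06660666] [  4.92105559  -0.95057944 -10.60563711] [512.55397252  68.88916913 100.99969666]
```

View pics/z2.png

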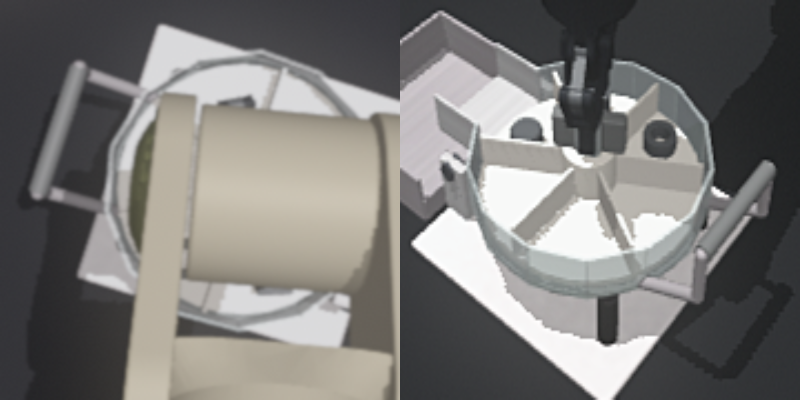

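>>> play_rows(
  motion=[
    [[0,0,1],[0,0,-1]],
    [[0,0,0],[0,0,0]],
    [[0,0,0],[0,0,0]],
  ],
)

```text
time_s: 5.72
eef_pos: [512.6, 69.1, 100.5]
ee_rot: [-0.0, 0.994, 0.107, 0.001]
force: [5.4, 2.2, -4.6]
grip_width: 0.154
```

>>> play_rows(
  motion=[
    [[0,0,0],[0,0,0]],
    [[0,0,0],[0,0,0]],
    [[0,0,0],[0,0,0]],
    [[0,0,0],[0,0,0]],
    [[0,0,-20],[0,0,0]],
    [[0,0,-30],[0,0,0]],
    [[0,0,-30],[0,0,0]],
    [[0,0,-30],[0,0,0]],
    [[0,0,-20],[0,0,0]],
    [[0,0,0],[0,0,0]],
    [[0,0,0],[0,0,0]],
  ],
  fingers=45,
)

```text
time_s: 6.63
eef_pos: [512.3, 68.6, 230.9]
ee_rot: [0.0, 0.994, 0.107, 0.001]
force: [-0.7, 0.6, -0.8]
grip_width: 0.527
```

Run:
```python
from h import *
save('wrist','w3.png');spots('wrist',['cap','ring','block'])
R=yaw();x=R[:2,0];print('x ang',np.degrees(np.arctan2(x[1],x[0])),ctrl.sense()['eef_pos'])
```

```text
wrist cap [(0.6, [229.6, 238.3])]
wrist ring [(0.67, [201.6, 124.5])]
wrist block [(0.67, [182.6, 187.8])]
x ang 12.252522931600543 [511.71600235  68.6522166  229.09887348]
```

View pics/w3.png

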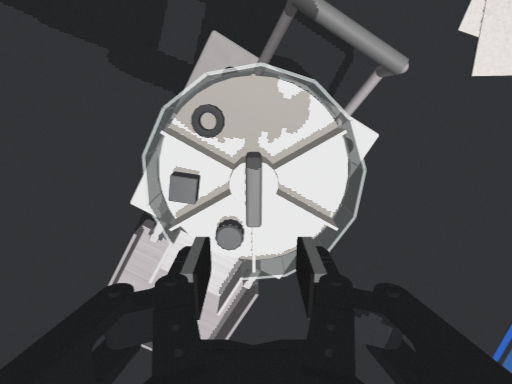

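The wrist view shows the cap at (230,235) in the compartment facing the chute, with the block at (184,188) and ring at (208,120) in the compartments beyond. Next I'll check the alignment and work out the move to the bar.

Run:
```python
from h import *
R=yaw();e=ctrl.sense()['eef_pos']
def seg(a,b,z):
    a,b=watz(a,z),watz(b,z);m=(a+b)/2;d=(b-a)[:2];print(m.round(1),np.degrees(np.arctan2(d[1],d[0])).round(1));return m
k=seg((254,152),(254,226),121);b=seg((308,3),(402,66),126)
q=(b-k)[:2];print('y ang',np.degrees(np.arctan2(q[1],q[0])),np.hypot(*q))
for p in [(163,130),(170,230),(253,270),(345,131),(338,220)]:
    q=(watz(p,93)-k)[:2];print('wall',np.degrees(np.arctan2(q[1],q[0])).round(1))
q=(watz((230,235),80)-k)[:2];print('cap',np.degrees(np.arctan2(q[1],q[0])).round(1),np.hypot(*q))
# aim: bar grasp; tool-frame shift
for t in ([555.5,207.5,126],):
    print('shift tool',(R.T@(np.array(t)-e)).round(1))
```

```text
[512.2  70.2 121. ] -77.8
[560.4 204.4 126. ] -17.4
y ang 70.24701122928252 142.5710094743293
wall 161.6
wall -137.2
wall -78.4
wall 42.4
wall -12.8
cap -100.2 67.15529526876318
shift tool [  72.5 -126.3  103. ]
```

>>> play_rows(
  motion=[
    [[14.5,-25.3,0],[0,0,0]],
    [[14.5,-25.3,0],[0,0,0]],
    [[14.5,-25.3,0],[0,0,0]],
    [[14.5,-25.3,0],[0,0,0]],
    [[14.5,-25.3,0],[0,0,0]],
    [[0,0,0],[0,0,-6]],
    [[0,0,0],[0,0,-6]],
    [[0,0,0],[0,0,-6]],
    [[0,0,0],[0,0,-6]],
    [[0,0,0],[0,0,-6]],
    [[0,0,0],[0,0,-6]],
    [[0,0,0],[0,0,-6]],
    [[0,0,0],[0,0,-6]],
    [[0,0,0],[0,0,-6]],
    [[0,0,0],[0,0,-6]],
    [[0,0,0],[0,0,0]],
    [[0,0,0],[0,0,0]],
  ],
)

```text
time_s: 8.25
eef_pos: [556.0, 207.6, 229.5]
ee_rot: [-0.0, 0.809, 0.588, -0.001]
force: [-0.5, 0.1, 0.2]
grip_width: 0.527
```

Run:
```python
from h import *
a=save('wrist','w4.png');b=save('scene','s4.png')
cv2.imwrite('pics/z4.png',cv2.hconcat([cv2.resize(a,(400,300)),cv2.resize(b,(400,300))])[:,:,::-1])
spots('wrist',['tip_bar']);e=ctrl.sense()['eef_pos'];R=yaw();print(e,np.degrees(np.arctan2(R[1,0],R[0,0])))
k=ctrl.get_calibration('wrist');T=np.array(k['tool_from_camera'])
for X in ([555.5,207.5,126],):
    p=np.linalg.inv(T)@np.r_[R.T@(np.array(X)-e),1];p=k['K']@p[:3];print('expected px',p[:2]/p[2])
```

```text
wrist tip_bar [(0.63, [112.5, 173.9])]
[556.12683717 207.63142994 229.98789973] 72.12733985937479
expected px [252.3670266  192.19904742]
```

View pics/w4.png

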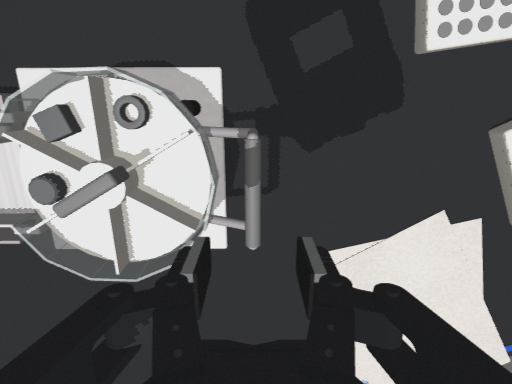

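The bar runs from (253,132) to (253,247), centred in the jaws and square to them. Next is to descend and grip.

>>> play_rows(
  motion=[
    [[0,0,25],[0,0,0]],
    [[0,0,25],[0,0,0]],
    [[0,0,25],[0,0,0]],
    [[0,0,25],[0,0,0]],
    [[0,0,15],[0,0,0]],
    [[0,0,8],[0,0,0]],
    [[0,0,0],[0,0,0]],
  ],
)

```text
time_s: 8.98
eef_pos: [555.5, 207.5, 105.8]
ee_rot: [-0.001, 0.808, 0.589, -0.001]
force: [-1.0, 0.7, 0.6]
grip_width: 0.527
```

>>> play_rows(
  motion=[
    [[0,0,0],[0,0,0]],
    [[0,0,0],[0,0,0]],
    [[0,0,0],[0,0,0]],
    [[0,0,0],[0,0,0]],
    [[0,0,0],[0,0,0]],
    [[0,0,0],[0,0,0]],
    [[0,0,0],[0,0,0]],
  ],
  fingers=0,
)

```text
time_s: 9.57
eef_pos: [556.5, 206.7, 108.7]
ee_rot: [0.001, 0.808, 0.59, -0.0]
force: [-3.1, -6.1, 4.9]
grip_width: 0.146
```

Run:
```python
import numpy as np
th=np.r_[0:13:2,15:37:3,37.0,38.0]
a=np.radians(15.07+th);y=269*np.cos(a);z=269*np.sin(a)
print([(float(t),float(u.round(1)),float(v.round(1))) for t,u,v in zip(th[1:],np.diff(y),-np.diff(z))],y[-1]-y[0],z[-1]-z[0])
```

```text
[(2.0, -2.6, -9.0), (4.0, -2.9, -8.9), (6.0, -3.2, -8.8), (8.0, -3.5, -8.7), (10.0, -3.8, -8.6), (12.0, -4.1, -8.4), (15.0, -6.7, -12.4), (18.0, -7.4, -12.0), (21.0, -8.0, -11.6), (24.0, -8.6, -11.2), (27.0, -9.2, -10.7), (30.0, -9.7, -10.2), (33.0, -10.2, -9.7), (36.0, -10.7, -9.1), (37.0, -3.7, -2.9), (38.0, -3.7, -2.9)] -98.12314115256822 145.09085735111347
```

>>> play_rows(
  motion=[
    [[-1.3,0,-4.5],[0,0,0]],
    [[-1.3,0,-4.5],[0,0,0]],
    [[-1.4,0,-4.5],[0,0,0]],
    [[-1.5,0,-4.4],[0,0,0]],
    [[-3.2,0,-8.8],[0,0,0]],
    [[-3.5,0,-8.7],[0,0,0]],
    [[-3.8,0,-8.6],[0,0,0]],
    [[-4.1,0,-8.4],[0,0,0]],
    [[-3.3,0,-6.2],[0,0,0]],
    [[-3.4,0,-6.2],[0,0,0]],
    [[-3.6,0,-6.0],[0,0,0]],
    [[-3.8,0,-6.0],[0,0,0]],
    [[0,0,0],[0,0,0]],
  ],
)

```text
time_s: 10.65
eef_pos: [546.3, 175.1, 185.8]
ee_rot: [0.0, 0.808, 0.589, 0.002]
force: [5.1, 2.5, -2.7]
grip_width: 0.144
```

Run:
```python
from h import *
s=ctrl.sense();print(s['force'],s['eef_pos'],s['grip_width'],s['wrist_torque']);save('scene','s5.png');spots('scene',['cap'])
```

```text
[ 5.05700366  2.47926587 -2.71124743] [546.28792164 175.10239721 185.84104749] 0.14441011746095 [ 0.47811129 -0.87318549 -0.10106653]
scene cap [(0.38, [217.6, 173.8])]
```

View pics/s5.png

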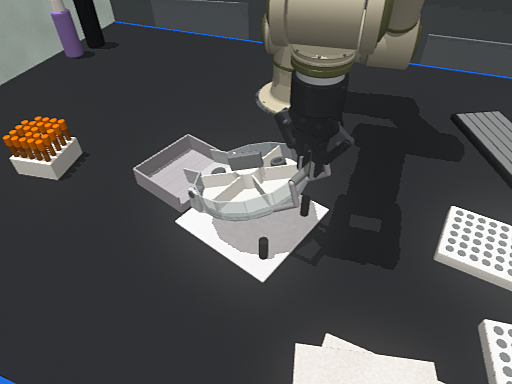

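The carousel is tipped about 18° with small forces, and the cap at (218,172) is at the chute mouth. I'll keep lifting.

>>> play_rows(
  motion=[
    [[-2.6,0,-3.9],[0,0,0]],
    [[-2.7,0,-3.9],[0,0,0]],
    [[-2.7,0,-3.8],[0,0,0]],
    [[-2.8,0,-3.8],[0,0,0]],
    [[-2.9,0,-3.7],[0,0,0]],
    [[-2.9,0,-3.7],[0,0,0]],
    [[-3.0,0,-3.6],[0,0,0]],
    [[-3.1,0,-3.6],[0,0,0]],
    [[-3.1,0,-3.5],[0,0,0]],
    [[-3.2,0,-3.4],[0,0,0]],
    [[-3.2,0,-3.4],[0,0,0]],
    [[-3.3,0,-3.4],[0,0,0]],
    [[-3.4,0,-3.3],[0,0,0]],
    [[-3.4,0,-3.2],[0,0,0]],
    [[-3.5,0,-3.2],[0,0,0]],
    [[-3.5,0,-3.1],[0,0,0]],
    [[-3.6,0,-3.0],[0,0,0]],
    [[-3.6,0,-3.0],[0,0,0]],
    [[-3.7,0,-2.9],[0,0,0]],
    [[0,0,0],[0,0,0]],
  ],
)

```text
time_s: 12.42
eef_pos: [528.4, 119.5, 252.2]
ee_rot: [0.0, 0.807, 0.59, 0.004]
force: [5.5, 8.8, 9.6]
grip_width: 0.142
```

>>> play_rows(
  motion=[
    [[0,0,0],[0,0,0]],
    [[0,0,0],[0,0,0]],
    [[0,0,0],[0,0,0]],
    [[0,0,0],[0,0,0]],
    [[0,0,0],[0,0,0]],
    [[0,0,0],[0,0,0]],
    [[0,0,0],[0,0,0]],
    [[0,0,0],[0,0,0]],
  ],
)

```text
time_s: 13.08
eef_pos: [528.5, 119.9, 251.8]
ee_rot: [0.0, 0.807, 0.59, 0.004]
force: [5.9, 9.8, 9.8]
grip_width: 0.149
```

Run:
```python
from h import *
s=ctrl.sense();print(s['force'],s['eef_pos'],s['grip_width']);a=save('scene','s6.png');spots('scene',['cap','ring','block']);b=save('top','t6.png');spots('top',['cap'])
z=np.hstack([cv2.resize(b[150:350,280:480],(400,400)),cv2.resize(a[100:250,120:270],(400,400))])
cv2.imwrite('pics/z6.png',z[:,:,::-1])
```

```text
[5.90284442 9.800369   9.8121548 ] [528.52511947 119.92424639 251.8211857 ] 0.1486168998227057
scene cap [(0.73, [174.5, 170.3])]
scene ring []
scene block []
top cap [(0.81, [386.6, 249.1])]
```

View pics/z6.png

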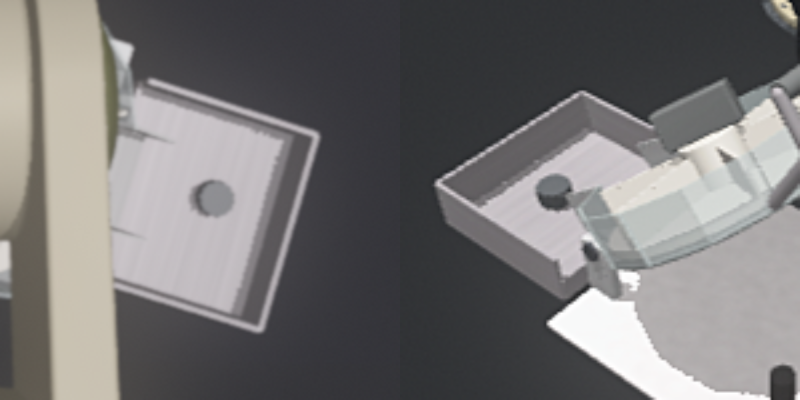

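The cap lies in the tray, at (215,198) in the left (top view) crop. I'll lower the carousel along the same arc.

>>> play_rows(
  motion=[
    [[3.7,0,2.9],[0,0,0]],
    [[3.6,0,3.0],[0,0,0]],
    [[3.6,0,3.0],[0,0,0]],
    [[3.5,0,3.1],[0,0,0]],
    [[3.5,0,3.2],[0,0,0]],
    [[3.4,0,3.2],[0,0,0]],
    [[3.4,0,3.3],[0,0,0]],
    [[3.3,0,3.4],[0,0,0]],
    [[3.2,0,3.4],[0,0,0]],
    [[3.2,0,3.4],[0,0,0]],
    [[3.1,0,3.5],[0,0,0]],
    [[3.1,0,3.6],[0,0,0]],
    [[3.0,0,3.6],[0,0,0]],
    [[2.9,0,3.7],[0,0,0]],
    [[2.9,0,3.7],[0,0,0]],
    [[2.8,0,3.8],[0,0,0]],
    [[2.7,0,3.8],[0,0,0]],
    [[2.7,0,3.9],[0,0,0]],
    [[2.6,0,3.9],[0,0,0]],
  ],
)

```text
time_s: 14.97
eef_pos: [546.3, 175.7, 184.5]
ee_rot: [0.0, 0.808, 0.59, 0.001]
force: [3.8, 1.1, -1.5]
grip_width: 0.147
```

>>> play_rows(
  motion=[
    [[3.8,0,6.0],[0,0,0]],
    [[3.6,0,6.0],[0,0,0]],
    [[3.4,0,6.2],[0,0,0]],
    [[3.3,0,6.2],[0,0,0]],
    [[4.1,0,8.4],[0,0,0]],
    [[3.8,0,8.6],[0,0,0]],
    [[3.5,0,8.7],[0,0,0]],
    [[3.2,0,8.8],[0,0,0]],
    [[1.5,0,4.4],[0,0,0]],
    [[1.4,0,4.5],[0,0,0]],
    [[1.3,0,4.5],[0,0,0]],
    [[0.6,0,2.2],[0,0,0]],
    [[0.7,0,2.0],[0,0,0]],
    [[0,0,0],[0,0,0]],
    [[0,0,0],[0,0,0]],
  ],
)

```text
time_s: 16.22
eef_pos: [556.2, 206.9, 109.7]
ee_rot: [0.001, 0.808, 0.59, -0.0]
force: [-6.4, -6.1, 19.1]
grip_width: 0.147
```

>>> play_rows(
  motion=[
    [[0,0,0],[0,0,0]],
    [[0,0,0],[0,0,0]],
    [[0,0,0],[0,0,0]],
    [[0,0,0],[0,0,0]],
    [[0,0,0],[0,0,0]],
  ],
  fingers=45,
)

```text
time_s: 16.63
eef_pos: [555.9, 207.7, 107.2]
ee_rot: [-0.0, 0.808, 0.59, -0.0]
force: [0.1, -0.5, 0.7]
grip_width: 0.532
```

>>> play_rows(
  motion=[
    [[0,0,-15],[0,0,0]],
    [[0,0,-30],[0,0,0]],
    [[0,0,-30],[0,0,0]],
    [[0,0,-30],[0,0,0]],
    [[0,0,-30],[0,0,0]],
    [[25,0,0],[0,0,0]],
    [[30,0,0],[0,0,0]],
    [[30,0,0],[0,0,0]],
    [[30,0,0],[0,0,0]],
    [[30,0,0],[0,0,0]],
    [[30,0,0],[0,0,0]],
    [[0,0,0],[0,0,0]],
    [[0,0,0],[0,0,0]],
  ],
)

```text
time_s: 17.72
eef_pos: [609.3, 375.4, 240.9]
ee_rot: [-0.0, 0.807, 0.59, -0.001]
force: [-0.6, 0.2, -0.2]
grip_width: 0.526
```

Run:
```python
from h import *
s=ctrl.sense();print(s['force'],s['eef_pos'],s['grip_width'],s['time_s']);a=save('scene','s7.png');b=save('top','t7.png')
z=np.hstack([cv2.resize(b[120:320,150:450],(480,320)),cv2.resize(a[120:280,130:350],(320,320))])
cv2.imwrite('pics/z7.png',z[:,:,::-1]);spots('top',['cap','ring','block'])
```

```text
[-0.57041586  0.17197645 -0.23468821] [609.27754989 375.41442829 240.93792382] 0.5260841922775559 17.7167
top cap []
top ring [(0.63, [287.4, 261.7]), (0.59, [237.5, 245.0])]
top block [(0.9, [285.8, 261.1])]
```

View pics/z7.png

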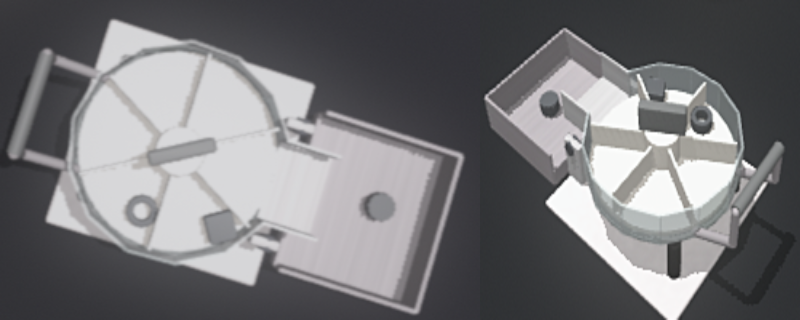

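The cap is in the tray, the ring and block are in the wheel, the bar is back at its first pixel position so the carousel is level, and the arm is clear. I'll hand in.

```bash
python3 -c "
from rig import ctrl
print(ctrl.finish_job())"
```

```text
the job is handed in; nothing more can be done
None
```

The cap is in the catch tray, the carousel is back down level, and the ring and block are still in it. I handed the job in just after 17.8 s; no verdict is reported.

- **Turning:** I turned the wheel about 53° clockwise by its knob. The check afterwards put the knob bar at -77.8° against a target of about -77.6°.
- **Tipping:** I lifted the rear bar to about 37°, and the cap slid down the spout into the tray. I then lowered it along the same arc, let go and moved the arm clear.
- **Forces:** The highest reading I saw was about 21 N, when the bar came down on its level stop with the gripper still holding it. Readings were taken only at the end of each move.
- **Last pictures:** The cap lies near the middle of the tray, the ring and block are each in their own compartment, and the bar is back where it started. The gripper touches nothing.
- **Disagreements:** In the last top picture the detector missed the cap and gave its best ring guess at the block's place. I relied on viewing the pictures for both. The detector had reported the cap in the tray with 0.81 while the carousel was still tipped.

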